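# Free the quill and hold the matrix clamped in the bench press

### The job

On the small green bench press, swing the quill's lock lever all the way over to its free position, then press the black mushroom knob 15 mm down from its rest so that the rubber pad clamps the brass block in the nest, and keep it there for three seconds. Finish while still holding the knob down at 15 mm; never push it as far as 20 mm. Leave the brass block in its nest and everything else on the desk where it is.

Things in the scene. Friction and masses are not known exactly. Their poses are not given: they have to be found in the camera images.
- press: Small green C-frame bench press, fixed to the desk, left or right of the robot, turned up to 0.45 rad. Origin: on the desk below the quill axis; z up. Base 130 (x) x 170 (y) x 20 mm, from y = -110 to +60; column at its -y end; head 52 mm wide in x, y = -106 to +54, flat top 115 mm above the desk; the upright quill passes through it at x = y = 0.
- knob_top (a point): Centre of the flat top (38 mm across) of the black mushroom knob on the quill, at rest 171 mm above the desk; it goes down with the quill. The knob is 46 mm across and 17 mm thick.
- quill: The upright steel quill (18 mm round bar) with the black mushroom knob on its top, one piece. Origin: on the quill axis, 171 mm below knob_top (at desk height at rest).
- quill_travel (a joint): Travel of quill and knob, m: 0 = at rest (up), grows downward, stop at 0.025. Sprung: about 3 N starts it; the pad meets the block at about 8 mm; at 15 mm the push is about 14 N. With the lock lever within about 0.6 rad of 0 its steel blade lies under the knob and blocks the quill after about 1 mm; from 1.1 rad it is well clear.
- lock_lever (a joint): Angle of the lock lever about its upright pivot, rad: 0 = locked (arm along the press's +y, away from the column), 1.6 = stop, fully free (arm along the press's -x, roughly toward the robot); grows counter-clockwise seen from above. Starts between 0 and 0.4. Friction (about 2 N at the pin) keeps it where it is left.
- lever_pivot (a point): Point on the lever's upright pivot axis, 38 mm from the quill axis along the press's +y, 153 mm above the desk (top of the lever arm).
- lever_pin (a point): Top centre of the upright black round pin at the outer end of the lever, 75 mm from the pivot axis. The pin is 18 mm in diameter; its top is 181 mm above the desk and its free part goes down 28 mm to the steel lever arm (arm 7 mm thick, its underside 146 mm above the desk).
- pad: Spring-mounted rubber pad, 18 mm across, under the quill; origin: centre of its underside, 53.5 mm above the desk at rest. Its own spring yields (0.6 N per mm) once it meets the block.
- matrix: Brass block to be clamped, 42 x 22 x 25.5 mm, loose in the shallow nest (6 mm high rails) on the press base below the quill; origin: centre of its underside, 20 mm above the desk; top at 45.5 mm.
- glue: White glue bottle, upright, 34 mm across, 85 mm high; origin: centre of its underside.
- spare_matrix: Spare brass block, 42 x 22 x 25.5 mm, standing on the desk beside the press (NOT the one in the nest); origin: centre of its underside.
- loupe: Black loupe, upright, 36 mm across, 38 mm high, standing in the specimen tray; origin: centre of its underside.
- stick: Steel composing stick, 52 x 150 x 24 mm, lying beyond the press and tray; origin: centre of its underside.
- pen_cup: Steel cup with pencils, 70 mm across, about 160 mm high, at the left; origin: centre of its underside.
- brush: Small brush lying on the desk at the far right; origin: centre of its underside.

How it is judged (in metres and radians):
On the way, in this order (a step that is already met when the one before it is completed fails the run):
1. the lock lever is swung over to free (past 1.25 rad) (value of joint lock_lever above 1.25 rad), for 0.2 s.
2. the robot holds the knob 12 to 18 mm down, pad on the block, for three seconds (2.8 s counted) (value of joint quill_travel between 0.012 and 0.018 m and contact force between pad and matrix above 1.5 N and contact force between any of the fingers, the arm and quill above 3 N), for 2.8 s.
At the end, for the whole second after the job is handed in: The lock lever stands past 1.25 rad; the robot itself presses the knob (over 3 N) and keeps the quill 12 to 18 mm down; the pad presses on the brass block (over 1.5 N), which sits flat in its nest within 6 mm of the quill axis (all of step 2 and z of matrix in the frame of press between 0.017 and 0.024 m and horizontal distance between matrix and press below 0.006 m and angle between matrix's own z axis and vertical below 0.1 rad and value of joint lock_lever above 1.25 rad); the arm keeps its last pose, push and grip.
It fails at once if the knob pushed about 20 mm down or more (value of joint quill_travel above 0.0205 m).
It fails at once if the brass block knocked out of its nest (horizontal distance between matrix and press above 0.01 m).
It fails at once if another thing on the desk moved more than 15 mm (distance of any of glue, spare_matrix, loupe, stick, pen_cup, brush from where it was at the start of the episode above 0.015 m).
It also fails if it takes over 54 s, if anything falls off the work surface, if the arm or the gripper's body presses on something with over 40 N, if the wrist force passes 120 N, or if a joint passes its speed limit or range.

### The arm

A 6-joint arm with a two-finger parallel gripper is mounted at the origin on the work surface. World frame = base frame: x ahead of the robot, y to its left, z up, the work surface at z = 0. Lengths are in mm, angles in degrees, forces in N, time in s.
With the tool pointing down it reaches from about 350 to 850 mm from the base axis. Payload 8.1 kg.
Tool frame: the origin (TCP) lies at the very end of the fingers, on their centre line; the grasp point (between the pads) lies 19 mm behind it (r.grip_point_offset is the distance from the TCP to the grasp point, in mm); z points along the fingers, y is the line along which they close (so a half turn about z gives the same grasp; the last joint's range is limited). The gripper opens to 85 mm and grips with 20 to 120 N. Pads are 22 mm wide; open, the fingers measure 114 mm over their backs; the gripper's body (76 mm by 85 mm) begins 54 mm behind the grasp point. The pads swing forward as they close: fully open they stand 13 mm farther back than shut.
Start: joints at [-80.523, 7.471, 85.268, -0, 87.261, -4.893], TCP at [148.928, -581.228, 231.292] pointing down, gripper open.
Joint ranges: [-169.43, 169.43], [-51.17, 129.36], [1.28, 143.12], [-76.62, 256.62], [0, 156.53], [-152.29, 152.29]. Speed limits (degrees/s): [136.94, 136.94, 159.86, 180, 180, 180].

### API

Orientations are given as [roll, pitch, yaw] about the fixed x, y, z axes, in that order (R = Rz(yaw) Ry(pitch) Rx(roll)).
In Python, from bench import status, eyes, r gives the robot as it stands.
- The arm moves only by the shell command python3 -m handwheel 'ROWS' [FORCE]. ROWS is a JSON object whose one key "series" holds a list that holds one entry, the list of rows, each a list of 7 numbers: the shift along the tool's x, y, z in cm, then the turn, a rotation vector about the tool's x, y, z in rad, then the opening, from 0 (shut) to 1 (fully open). In form: {"series": [[[tx, ty, tz, rx, ry, rz, claw], ...]]}. A call has 1 to 12 rows; each row is the pose to reach, as a shift and turn from the pose commanded when the call began, along the tool's axes at that moment; what a row does not reach only later rows make up. A row lasts 1/8 s, in which the tool goes at most 62.5 mm and 10.7 degrees, less where a joint would pass 70% of its speed; a pose out of reach is approached as far as the arm can. A call with a gripper value outside its range is refused whole. The fingers move at their own pace and stop on an object; FORCE is the grip in N (left out, the last holds). Time passes only in rows, so rows that repeat a pose let the fingers close. It gives the time, the measured TCP pose, the force, the opening and the grip force at its end, in the units of the state.
- status.sense(): the state, without advancing time (a new reading comes with each control period).
- eyes.snapshot(name): name is "scene" or "top" or "wrist"; returns a dict with "img" (384x512x3 uint8, red, green, blue), "mtx" (3x3 intrinsics, pixels), "k1" (the pictures are not rectified: a ray, as slopes to the right and down, at radius r is drawn at 1 + k1 r^2 times it, then the intrinsics apply), "R" (3x3) and "t" (3): a world point X has camera coordinates R X + t. Camera axes: x right, y down, z forward; pixel columns grow to the right and rows downward; lengths in mm; the calibration is good to about 2 mm. A picture is of the moment at which its call begins. There is no depth.
- r.hand_in(): hands the job in; it is judged then, once.
The state is a dict: "time": time; "joint_pos": joint angles; "qd": joint speeds; "joint_efforts": joint torques, N m; "tool_pos": TCP position; "tcp_rot": TCP orientation; "ft_force": force on the tool from outside, world axes, zero at the start; "wrist_torque": the same for the moment, N m; "finger_gap": finger opening in mm; "grip_force": force on a finger pad.
Only numpy, scipy, OpenCV 4.12 (cv2) and the standard library are available. Lean on these libraries where they do the work, as an engineer would, in place of code of your own. Each camera call takes 0.05 s, during which the arm holds its last target. There are 200 camera calls.

## Working session

There is one attempt and no reset: what is moved stays moved. The work goes in short steps, Python scripts to look and compute and a shell command to move; the robot and the scene stay as the last step left them, time stands still between calls to the robot, and variables do not carry over. Pictures are saved under pics/ and viewed, at most 10 in all, crops included, and the job is handed in when it is done.

```bash
mkdir -p pics
cat > h.py <<'E'
import numpy as np, cv2
from bench import status, eyes, r
def snap(n,f):
    s=eyes.snapshot(n); cv2.imwrite('pics/'+f,cv2.cvtColor(s['img'],cv2.COLOR_RGB2BGR)); return s
def ray(s,uv):
    K=np.array(s['mtx'],float)
    p=cv2.undistortPoints(np.array([[uv]],float),K,np.array([s['k1'],0,0,0.]))[0,0]
    R=np.array(s['R']);t=np.array(s['t'])
    return -R.T@t, R.T@np.array([p[0],p[1],1])
def onz(s,uv,z):
    c,d=ray(s,uv); return c+d*(z-c[2])/d[2]
E
python3 - <<'E'
from h import *
import pickle
a=snap('top','top.png');b=snap('scene','scene.png')
pickle.dump((a,b),open('s.pkl','wb'))
for s in (a,b): print(ray(s,(256,192)))
st=status.sense(); print(st['time'],st['tool_pos'],st['tcp_rot'],st['finger_gap'])
E
```

```text
(array([ 300.52859401,   25.9224087 , 1443.07312089]), array([ 0.20516672,  0.01341302, -0.97864736]))
(array([1596.6026815 ,  434.90060392,  943.2394283 ]), array([-0.75876919, -0.27498404, -0.59053781]))
0.1 [ 148.83879219 -580.7202689   230.32992501] [-1.79901792e+02 -9.33661095e-03  1.43699052e+01] 85.27840228756097
```

View pics/top.png

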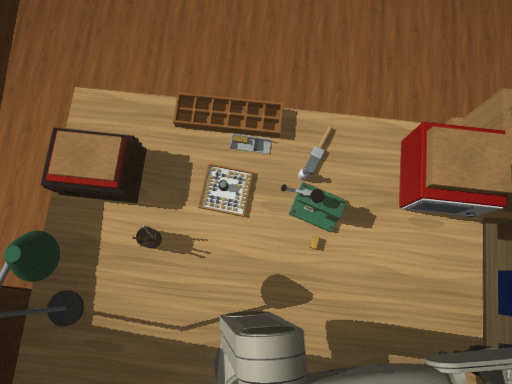

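View pics/scene.png

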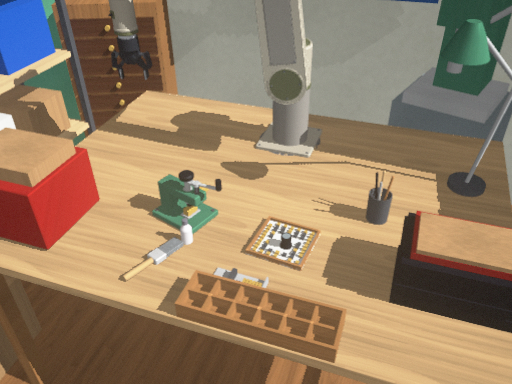

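The top view shows the press at about (318,205), with the knob at (317,195), the lever pin at (284,188), the glue at (303,174) and the spare block at (315,243). The scene view shows the knob at (186,176) and the pin at (218,185). Next I'll segment the dark blobs and zoom in.

Run:
```python
from h import *
import pickle
a,b=pickle.load(open('s.pkl','rb'))
def blobs(s,x0,y0,x1,y1,th):
    g=s['img'].max(2)[y0:y1,x0:x1]; n,l,st,c=cv2.connectedComponentsWithStats((g<th).astype(np.uint8))
    return [(c[i]+[x0,y0],st[i]) for i in range(1,n) if st[i][4]>8]
for s,box in((a,(275,165,350,235)),(b,(150,160,235,235))):
  for th in (40,60):
    print(th)
    for c,st in blobs(s,*box,th): print(c.round(1),st[2:], onz(s,c,181).round(0),onz(s,c,171).round(0))
A=cv2.resize(a['img'][160:250,270:360],(540,540),interpolation=cv2.INTER_CUBIC)
B=cv2.resize(b['img'][160:250,150:240],(540,540),interpolation=cv2.INTER_CUBIC)
cv2.imwrite('pics/z.png',np.hstack([A[:,:400],B[:,:400]])[...,::-1]);
```

```text
40
[319.3 192. ] [ 6  5 10] [ 588. -161.  181.] [ 590. -162.  171.]
[318.9 199.2] [10  8 27] [ 564. -161.  181.] [ 566. -163.  171.]
60
[283.5 187.5] [ 4  6 22] [590. -44. 181.] [592. -44. 171.]
[322.8 198.4] [ 35  19 260] [ 568. -174.  181.] [ 570. -175.  171.]
[315.9 209.4] [ 6  3 11] [ 530. -154.  181.] [ 531. -156.  171.]
[332.8 218. ] [12  6 31] [ 508. -210.  181.] [ 509. -212.  171.]
40
60
```

View pics/z.png

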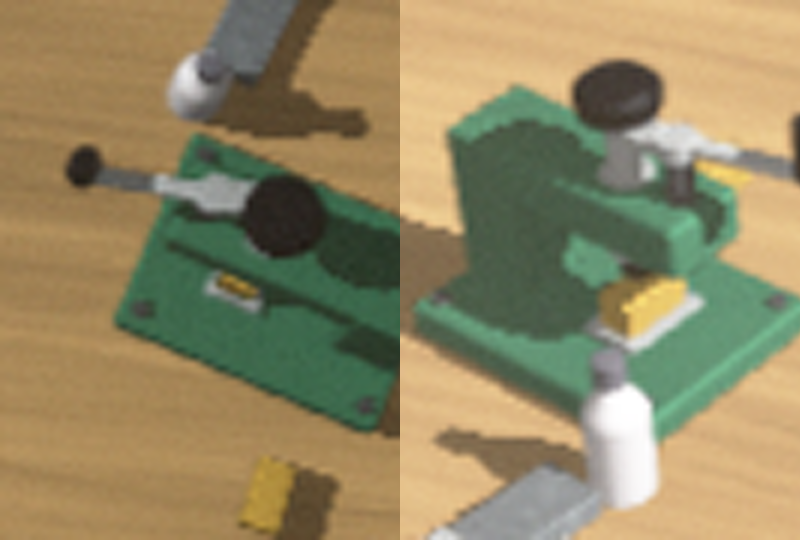

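Run:
```python
from h import *
import pickle
a,b=pickle.load(open('s.pkl','rb'))
A=lambda u,v:(270+(u+.5)/6-.5,160+(v+.5)/6-.5)
B=lambda u,v:(150+(u-400+.5)/6-.5,160+(v+.5)/6-.5)
P=[onz(a,A(*p),20) for p in((200,136),(116,325),(374,431))]
print(np.round(P)); 
d=P[1]-P[2]; print('y-axis yaw',np.degrees(np.arctan2(-d[0],d[1])), np.linalg.norm(d), np.linalg.norm(P[0]-P[1]))
# green corner-left-mid gives press center
kt=onz(a,A(286,215),165); pin=onz(a,A(85,165),179); print('knob',kt,'pin',pin)
def tri(u,v):
    (c1,d1),(c2,d2)=ray(a,u),ray(b,v); 
    M=np.stack([d1,-d2],1); x=np.linalg.lstsq(M,c2-c1,rcond=None)[0]; p,q=c1+x[0]*d1,c2+x[1]*d2; return (p+q)/2,np.linalg.norm(p-q)
print('knob tri',tri(A(286,215),B(618,95)))
# base corners mid gives axis: y=+60 edge midpoint minus 60
ey=d/np.linalg.norm(d); print('axis from base',(P[0]+P[1])/2-60*ey)
ps=np.linalg.norm(pin[:2]-kt[:2]); dv=pin-kt; print('dist',ps,'dir',np.degrees(np.arctan2(-dv[0],dv[1])))
g=b['img'].max(2)[170:200,208:226]; n,l,st,c=cv2.connectedComponentsWithStats((g<70).astype(np.uint8)); print(st,c+[208,170])
i=np.argmax(st[1:,4])+1
print('pin tri',tri(A(85,165),c[i]+[208,170]))
gl=onz(a,A(195,95),0);print('glue~',gl, onz(a,A(208,66),85)); print('spare',onz(a,A(265,495),25))
```

```text
[[ 654. -122.   20.]
 [ 532.  -81.   20.]
 [ 485. -240.   20.]]
y-axis yaw -16.41771866782884 165.85872003569528 128.49282129265146
knob [ 579.09790636 -157.17869355  165.        ] pin [591.65692624 -44.64772247 179.        ]
knob tri (array([ 579.50577527, -156.68105914,  160.96412254]), np.float64(2.29623334311268))
axis from base [ 576.16505927 -159.10804335   20.        ]
dist 113.22962700620111 dir -6.368143308268064
[[  0   0  18  30 522]
 [  8  11   3   9  18]] [[216.48850575 184.48275862]
 [216.83333333 185.        ]]
pin tri (array([596.0733189 , -46.65908321, 161.64050643]), np.float64(2.22586573626947))
glue~ [ 684.85660967 -118.57597459    0.        ] [ 680.5645263 -116.1883122   85.       ]
spare [ 439.77128489 -177.89634507   25.        ]
```

```bash
cat >> h.py <<'E'
from scipy.spatial.transform import Rotation as Ro
def rows(T):
    "print rows (cm, rad) for targets [x,y,z,yaw] from the measured pose"
    st=status.sense(); p=np.array(st['tool_pos']); R0=Ro.from_euler('xyz',st['tcp_rot'],degrees=True)
    print('t',st['time'],'at',p.round(1),np.round(st['tcp_rot'],1),'F',np.round(st['ft_force'],1),'gap',round(st['finger_gap'],1))
    for x,y,z,w in T:
        print((R0.inv().apply(np.array([x,y,z])-p)/10).round(2), (R0.inv()*Ro.from_euler('xyz',[180,0,w],degrees=True)).as_rotvec().round(3))
E
python3 -c "
from h import *
rows([[592,-45,231,88]])"
```

```text
t 0.1 at [ 148.8 -580.7  230.3] [-179.9   -0.    14.4] F [ 0.3 -0.4 -0.5] gap 85.3
[ 5.623e+01 -4.090e+01  1.000e-02] [-1.000e-03 -1.000e-03 -1.285e+00]
```

```bash
python3 -m handwheel '{"series":[[[2,-1.5,0,0,0,0,0.5],[6,-4.4,0,0,0,0,0.5],[10,-7.3,0,0,0,0,0.5],[15,-10.9,0,0,0,0,0.5],[20,-14.5,0,0,0,0,0.5],[25,-18.2,0,0,0,0,0.5],[30,-21.8,0,0,0,0,0.5],[35,-25.5,0,0,0,0,0.5],[39,-28.4,0,0,0,0,0.5],[42,-30.5,0,0,0,0,0.5],[44,-32,0,0,0,0,0.5],[45,-33,0,0,0,0,0.5]]]}' 20; python3 -c "
from h import *
rows([[592,-45,231,88]])"
```

```text
time: 1.6
tool_pos: [503.3, -148.7, 230.7]
tcp_rot: [-180.0, 0.0, 14.4]
ft_force: [0.1, 0.1, 0.2]
finger_gap: 42.8
grip_force: 0.0
t 1.6 at [ 503.3 -148.7  230.7] [-180.     0.    14.4] F [0.1 0.1 0.2] gap 42.8
[11.18 -7.83 -0.03] [-1.000e-03  0.000e+00 -1.284e+00]
```

```bash
python3 -m handwheel '{"series":[[[1,-0.7,0,0,0,-0.1,0.45],[2.4,-1.7,0,0,0,-0.25,0.45],[3.8,-2.7,0,0,0,-0.4,0.45],[5.2,-3.6,0,0,0,-0.55,0.45],[6.6,-4.6,0,0,0,-0.7,0.45],[8,-5.6,0,0,0,-0.85,0.45],[9.4,-6.6,0,0,0,-1,0.45],[10.4,-7.3,0,0,0,-1.13,0.45],[11,-7.7,0,0,0,-1.23,0.45],[11.2,-7.83,0,0,0,-1.284,0.45],[11.2,-7.83,0,0,0,-1.284,0.45],[11.2,-7.83,0,0,0,-1.284,0.45]]]}'
python3 - <<'E'
from h import *
import pickle
w=snap('wrist','w1.png'); a=snap('top','t2.png'); b=snap('scene','s2.png'); pickle.dump((w,a,b),open('s2.pkl','wb'))
rows([])
print('cam',-np.array(w['R']).T@np.array(w['t']))
for n,p in dict(pin=(592,-45,181),knob=(578,-158,171),pivot=(589,-121.5,153)).items():
    c=np.array(w['R'])@np.array(p)+w['t']; q=c[:2]/c[2]; q=q*(1+w['k1']*(q@q)); print(n,np.array(w['mtx'])@[q[0],q[1],1])
E
```

```text
time: 3.1
tool_pos: [591.8, -46.6, 231.2]
tcp_rot: [-180.0, 0.0, 87.8]
ft_force: [0.1, -0.6, -0.6]
finger_gap: 38.3
grip_force: 0.0
t 3.25 at [591.9 -46.5 231.3] [180.    0.   87.9] F [ 0.7 -0.4  0.5] gap 38.7
cam [594.02268585  33.53542176 374.31687989]
pin [254.07078923 212.59108962   1.        ]
knob [241.37463102 340.76153046   1.        ]
pivot [253.57920552 288.32615589   1.        ]
```

View pics/w1.png

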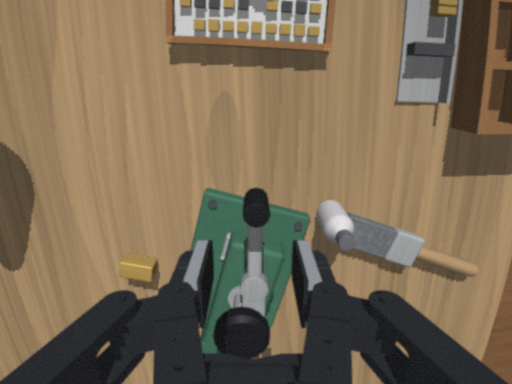

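The wrist view has the pin top at about (257,213), where I predicted (254,213), and the knob at about (243,333). The fingers straddle the pin line, so I'll descend around it.

```bash
python3 -m handwheel '{"series":[[[0.15,0,0.8,0,0,0,0.45],[0.15,0,1.8,0,0,0,0.45],[0.15,0,2.8,0,0,0,0.45],[0.15,0,3.8,0,0,0,0.45],[0.15,0,4.8,0,0,0,0.45],[0.15,0,5.8,0,0,0,0.45],[0.15,0,6.7,0,0,0,0.45],[0.15,0,7.2,0,0,0,0.45],[0.15,0,7.2,0,0,0,0.35],[0.15,0,7.2,0,0,0,0.35],[0.15,0,7.2,0,0,0,0.35]]]}'
python3 - <<'E'
from h import *
piv=np.array([588.8,-121.5]); T=[]
for a in np.radians(np.arange(0,79,6.5)):
    th=np.radians(87.6)+a
    T.append([*(piv+75*np.array([np.cos(th),np.sin(th)])),158.5,87.6+np.degrees(a)])
T=T[1:]; rows(T); print(T[-1])
E
```

```text
time: 4.62
tool_pos: [592.4, -44.8, 159.9]
tcp_rot: [179.9, 0.0, 87.9]
ft_force: [0.0, -0.8, 0.2]
finger_gap: 29.7
grip_force: 0.0
t 4.625 at [592.4 -44.8 159.9] [179.9   0.   87.9] F [ 0.  -0.8  0.2] gap 29.7
[-0.22 -0.89  0.14] [ 0.001  0.    -0.108]
[-0.36 -1.73  0.14] [ 0.001  0.    -0.221]
[-0.59 -2.55  0.13] [ 0.001  0.    -0.334]
[-0.92 -3.33  0.13] [ 0.001  0.    -0.448]
[-1.33 -4.08  0.13] [ 0.001  0.    -0.561]
[-1.82 -4.77  0.13] [ 0.001  0.    -0.675]
[-2.39 -5.4   0.13] [ 0.001  0.    -0.788]
[-3.03 -5.97  0.13] [ 0.001  0.001 -0.902]
[-3.72 -6.46  0.13] [ 1.000e-03  1.000e-03 -1.015e+00]
[-4.47 -6.86  0.13] [ 1.000e-03  1.000e-03 -1.129e+00]
[-5.26 -7.18  0.13] [ 1.000e-03  1.000e-03 -1.242e+00]
[-6.08 -7.41  0.13] [ 1.000e-03  1.000e-03 -1.355e+00]
[np.float64(516.1562629153526), np.float64(-102.84825846263585), 158.5, np.float64(165.6)]
```

```bash
python3 -m handwheel '{"series":[[[-0.1,-0.45,0,0,0,-0.055,0.35],[-0.2,-0.9,0,0,0,-0.11,0.35],[-0.28,-1.3,0,0,0,-0.165,0.35],[-0.36,-1.73,0,0,0,-0.22,0.35],[-0.47,-2.15,0,0,0,-0.28,0.35],[-0.6,-2.55,0,0,0,-0.335,0.35],[-0.75,-2.95,0,0,0,-0.39,0.35],[-0.92,-3.33,0,0,0,-0.45,0.35],[-1.12,-3.7,0,0,0,-0.505,0.35],[-1.33,-4.08,0,0,0,-0.56,0.35],[-1.57,-4.43,0,0,0,-0.62,0.35],[-1.82,-4.77,0,0,0,-0.675,0.35]]]}'
python3 - <<'E'
from h import *
piv=np.array([588.8,-121.5]); T=[]
for d in list(np.arange(39+3.5,85,3.5)):
    a=np.radians(d);th=np.radians(87.6)+a
    T.append([*(piv+75*np.array([np.cos(th),np.sin(th)])),159.5,87.6+d])
rows(T)
E
```

```text
time: 6.12
tool_pos: [544.2, -61.3, 159.8]
tcp_rot: [179.9, 0.1, 126.7]
ft_force: [2.3, -0.2, -0.1]
finger_gap: 29.9
grip_force: 0.8
t 6.125 at [544.2 -61.3 159.8] [1.799e+02 1.000e-01 1.267e+02] F [ 2.3 -0.2 -0.1] gap 29.9
[-0.01 -0.47  0.03] [ 0.001  0.001 -0.059]
[-0.05 -0.93  0.03] [ 0.001  0.001 -0.12 ]
[-0.12 -1.38  0.03] [ 0.001  0.001 -0.181]
[-0.21 -1.83  0.03] [ 0.001  0.001 -0.242]
[-0.34 -2.27  0.03] [ 0.001  0.001 -0.303]
[-0.49 -2.7   0.03] [ 0.001  0.001 -0.364]
[-0.66 -3.12  0.03] [ 0.001  0.001 -0.425]
[-0.86 -3.53  0.03] [ 0.001  0.001 -0.487]
[-1.09 -3.93  0.03] [ 0.001  0.001 -0.548]
[-1.34 -4.32  0.03] [ 0.001  0.001 -0.609]
[-1.61 -4.68  0.03] [ 0.001  0.001 -0.67 ]
[-1.91 -5.03  0.03] [ 0.001  0.001 -0.731]
[-2.23 -5.37  0.03] [ 0.001  0.001 -0.792]
```

```bash
python3 -m handwheel '{"series":[[[-0.01,-0.47,0,0,0,-0.06,0.35],[-0.05,-0.93,0,0,0,-0.12,0.35],[-0.12,-1.38,0,0,0,-0.18,0.35],[-0.21,-1.83,0,0,0,-0.24,0.35],[-0.34,-2.27,0,0,0,-0.3,0.35],[-0.49,-2.7,0,0,0,-0.365,0.35],[-0.66,-3.12,0,0,0,-0.425,0.35],[-0.86,-3.53,0,0,0,-0.487,0.35],[-1.09,-3.93,0,0,0,-0.548,0.35],[-1.34,-4.32,0,0,0,-0.609,0.35],[-1.61,-4.68,0,0,0,-0.67,0.35],[-1.91,-5.03,0,0,0,-0.731,0.35]]]}'
python3 - <<'E'
from h import *
a=snap('top','t3.png'); rows([])
A=cv2.resize(a['img'][160:250,270:360],(540,540),interpolation=cv2.INTER_CUBIC)
cv2.imwrite('pics/t3z.png',A[...,::-1])
E
```

```text
time: 7.62
tool_pos: [515.3, -106.5, 159.9]
tcp_rot: [180.0, 0.1, 168.6]
ft_force: [1.7, 1.2, -0.4]
finger_gap: 30.0
grip_force: 0.8
t 7.675 at [ 515.2 -106.8  159.9] [1.800e+02 1.000e-01 1.688e+02] F [0.1 2.2 0.8] gap 30.0
```

```bash
python3 -m handwheel '{"series":[[[0,-0.15,0,0,0,0,0.35],[0,-0.3,0,0,0,0,0.35],[0,-0.4,0,0,0,0,0.35],[0,-0.4,0,0,0,0,0.35]]]}'
```

```text
time: 8.18
tool_pos: [515.0, -107.4, 159.9]
tcp_rot: [179.7, 0.1, 168.5]
ft_force: [3.9, 14.7, 2.8]
finger_gap: 29.9
grip_force: 7.5
```

At the stop: 15 N and no further travel. I'll back off and lift.

```bash
python3 -m handwheel '{"series":[[[0,0.4,0,0,0,0,0.35],[0,0.9,0,0,0,0,0.35],[0,0.9,0,0,0,0,0.35],[0,0.9,-0.8,0,0,0,0.35],[0,0.9,-2,0,0,0,0.35],[0,0.9,-3.2,0,0,0,0.35],[0,0.9,-4.4,0,0,0,0.35],[0,0.9,-5.6,0,0,0,0.35],[0,0.9,-6.4,0,0,0,0],[0,0.9,-6.6,0,0,0,0],[0,0.9,-6.6,0,0,0,0],[0,0.9,-6.6,0,0,0,0]]]}'
python3 - <<'E'
from h import *
import pickle
w=snap('wrist','w3.png');a=snap('top','t4.png'); b=snap('scene','s4.png'); pickle.dump((w,a,b),open('s4.pkl','wb'))
rows([[578,-158,225,168.6],[578,-158,176,168.6]])
f=lambda s,x0,y0:cv2.resize(s['img'][y0:y0+90,x0:x0+60],(400,600),interpolation=cv2.INTER_CUBIC)
cv2.imwrite('pics/z4.png',np.hstack([f(a,285,160),f(b,165,160)])[...,::-1])
E
```

```text
time: 9.68
tool_pos: [515.4, -101.5, 224.7]
tcp_rot: [180.0, -0.1, 168.5]
ft_force: [0.0, 0.1, -0.2]
finger_gap: -0.0
grip_force: 0.0
t 9.825 at [ 515.5 -101.6  224.8] [180.   -0.  168.5] F [ 0.7  0.5 -0.2] gap 0.0
[-7.25 -4.28 -0.02] [ 0.    -0.001 -0.002]
[-7.25 -4.28  4.88] [ 0.    -0.001 -0.002]
```

View pics/w3.png

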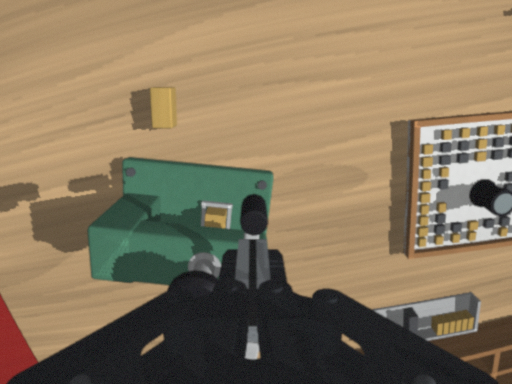

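View pics/z4.png

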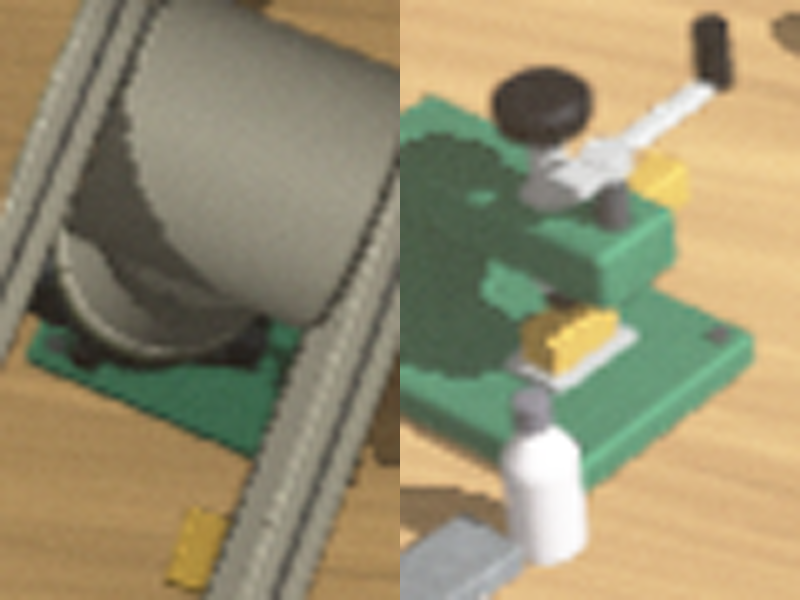

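The wrist view shows the pin near (254,215), and the scene crop shows the lever swung fully toward the robot, with the blade out from under the knob. The block sits in its nest. Next I'll go over the knob.

```bash
python3 -m handwheel '{"series":[[[-0.8,-0.5,0,0,0,0,0],[-2.2,-1.3,0,0,0,0,0],[-3.8,-2.2,0,0,0,0,0],[-5.4,-3.2,0,0,0,0,0],[-6.6,-3.9,0,0,0,0,0],[-7.2,-4.25,0,0,0,0,0],[-7.25,-4.28,1,0,0,0,0],[-7.25,-4.28,2.2,0,0,0,0],[-7.25,-4.28,3.4,0,0,0,0],[-7.25,-4.28,4.2,0,0,0,0],[-7.25,-4.28,4.6,0,0,0,0],[-7.25,-4.28,4.6,0,0,0,0]]]}'
python3 - <<'E'
from h import *
b=snap('scene','s5.png'); rows([])
cv2.imwrite('pics/z5.png',cv2.resize(b['img'][135:205,150:220],(560,560),interpolation=cv2.INTER_CUBIC)[...,::-1])
E
```

```text
time: 11.32
tool_pos: [578.1, -157.9, 179.0]
tcp_rot: [180.0, -0.0, 168.5]
ft_force: [-0.8, -0.1, 1.2]
finger_gap: -0.1
grip_force: 0.0
t 11.375 at [ 578.4 -158.   179.5] [-180.     0.   168.5] F [-0.2 -1.   0.7] gap -0.1
```

View pics/z5.png

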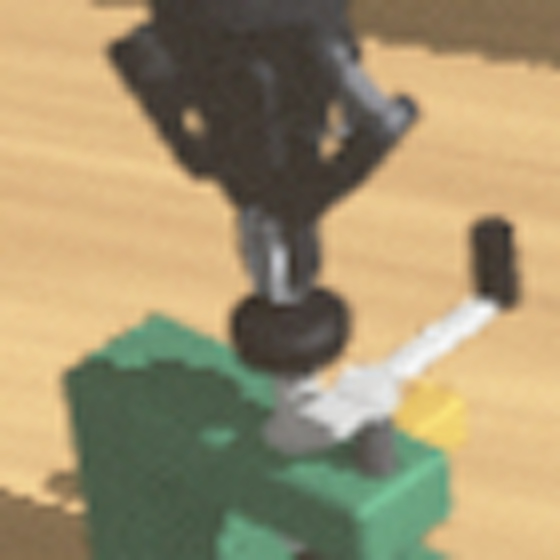

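The fingertips at about (280,295) in the crop are centred over the knob at (290,330). I'll step down gently to find contact.

```bash
python3 -m handwheel '{"series":[[[0,0,0.2,0,0,0,0],[0,0,0.4,0,0,0,0],[0,0,0.6,0,0,0,0],[0,0,0.7,0,0,0,0],[0,0,0.7,0,0,0,0]]]}' ;python3 -m handwheel '{"series":[[[0,0,0.1,0,0,0,0],[0,0,0.2,0,0,0,0],[0,0,0.2,0,0,0,0]]]}';python3 -m handwheel '{"series":[[[0,0,0.1,0,0,0,0],[0,0,0.2,0,0,0,0],[0,0,0.2,0,0,0,0]]]}';python3 -m handwheel '{"series":[[[0,0,0.1,0,0,0,0],[0,0,0.2,0,0,0,0],[0,0,0.2,0,0,0,0]]]}'
```

```text
time: 12.0
tool_pos: [578.2, -158.0, 172.2]
tcp_rot: [180.0, -0.0, 168.5]
ft_force: [-0.1, 0.9, 1.0]
finger_gap: 0.1
grip_force: 0.0
time: 12.38
tool_pos: [578.3, -158.0, 170.6]
tcp_rot: [-180.0, 0.0, 168.5]
ft_force: [0.4, 0.0, 3.7]
finger_gap: -0.2
grip_force: 1.4
time: 12.75
tool_pos: [578.4, -158.1, 168.4]
tcp_rot: [-180.0, 0.0, 168.5]
ft_force: [-0.9, 0.5, 1.9]
finger_gap: -0.5
grip_force: 1.7
time: 13.12
tool_pos: [578.4, -158.1, 166.3]
tcp_rot: [-180.0, 0.0, 168.5]
ft_force: [-0.6, 0.3, 4.5]
finger_gap: 0.1
grip_force: 2.1
```

```bash
python3 -m handwheel '{"series":[[[0,0,0.15,0,0,0,0],[0,0,0.3,0,0,0,0],[0,0,0.45,0,0,0,0],[0,0,0.6,0,0,0,0],[0,0,0.6,0,0,0,0]]]}' ;python3 -m handwheel '{"series":[[[0,0,0.1,0,0,0,0],[0,0,0.2,0,0,0,0],[0,0,0.3,0,0,0,0],[0,0,0.3,0,0,0,0],[0,0,0.3,0,0,0,0]]]}'
```

```text
time: 13.75
tool_pos: [578.4, -158.1, 160.9]
tcp_rot: [-180.0, 0.0, 168.5]
ft_force: [-2.4, 0.9, 8.2]
finger_gap: 0.0
grip_force: 4.4
time: 14.38
tool_pos: [578.4, -158.1, 158.4]
tcp_rot: [-180.0, 0.0, 168.5]
ft_force: [-4.3, 1.0, 11.4]
finger_gap: -0.0
grip_force: 5.6
```

```bash
python3 -m handwheel '{"series":[[[0,0,0.1,0,0,0,0],[0,0,0.2,0,0,0,0],[0,0,0.26,0,0,0,0],[0,0,0.26,0,0,0,0],[0,0,0.26,0,0,0,0],[0,0,0.26,0,0,0,0]]]}';  python3 -m handwheel '{"series":[[[0,0,0,0,0,0,0],[0,0,0,0,0,0,0],[0,0,0,0,0,0,0],[0,0,0,0,0,0,0],[0,0,0,0,0,0,0],[0,0,0,0,0,0,0],[0,0,0,0,0,0,0],[0,0,0,0,0,0,0],[0,0,0,0,0,0,0],[0,0,0,0,0,0,0],[0,0,0,0,0,0,0],[0,0,0,0,0,0,0]]]}'
python3 - <<'E'
from h import *
b=snap('scene','s6.png')
cv2.imwrite('pics/z6.png',cv2.resize(b['img'][150:235,150:235],(590,590),interpolation=cv2.INTER_CUBIC)[...,::-1])
E
```

```text
time: 15.12
tool_pos: [578.5, -158.1, 156.1]
tcp_rot: [-180.0, 0.0, 168.5]
ft_force: [-6.0, 1.3, 13.1]
finger_gap: 0.3
grip_force: 6.7
time: 16.62
tool_pos: [578.5, -158.1, 156.1]
tcp_rot: [-180.0, 0.0, 168.5]
ft_force: [-5.4, 1.2, 14.3]
finger_gap: 0.1
grip_force: 6.7
```

View pics/z6.png

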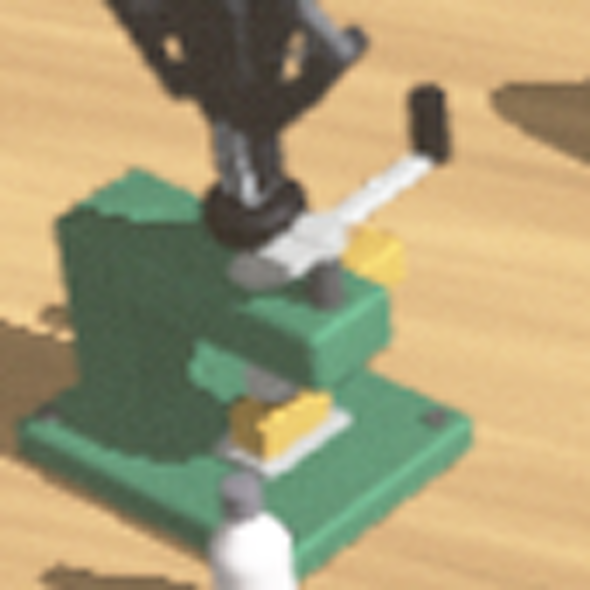

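The picture shows the knob pressed down at (255,210), the quill end with the pad on the block at (275,400), and the lever free with its pin at (430,120). The force is 14 N at a depth of 15 mm. I'll hold beyond three seconds, then hand in.

```bash
for i in 1 2; do python3 -m handwheel '{"series":[[[0,0,0,0,0,0,0],[0,0,0,0,0,0,0],[0,0,0,0,0,0,0],[0,0,0,0,0,0,0],[0,0,0,0,0,0,0],[0,0,0,0,0,0,0],[0,0,0,0,0,0,0],[0,0,0,0,0,0,0],[0,0,0,0,0,0,0],[0,0,0,0,0,0,0],[0,0,0,0,0,0,0],[0,0,0,0,0,0,0]]]}'; done; python3 -c "
from bench import r
print(r.hand_in())"
```

```text
time: 18.18
tool_pos: [578.5, -158.1, 156.2]
tcp_rot: [-180.0, 0.1, 168.5]
ft_force: [-5.6, 2.4, 13.4]
finger_gap: 0.0
grip_force: 6.7
time: 19.68
tool_pos: [578.5, -158.1, 156.1]
tcp_rot: [-180.0, 0.1, 168.5]
ft_force: [-5.1, 2.1, 13.2]
finger_gap: 0.1
grip_force: 6.7
the job is handed in; nothing more can be done
None
```

I swung the lock lever to its free stop, pressed the knob about 15 mm down (about 13–14 N), held it for over 4.5 s and handed the job in at about 20 s with the arm still pressing; the hand-in returned no verdict.

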